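# Find the stamped parts crate and send it to the dispatch line

## Robot

A 6-joint arm with a two-finger parallel gripper is mounted at the origin on the work surface. World frame = base frame: x ahead of the robot, y to its left, z up, the work surface at z = 0. Lengths are in m, angles in degrees, forces in N, time in s.
With the tool pointing down it reaches from about 0.4 to 0.925 m from the base axis. Payload 3.4 kg.
Tool frame: the origin (TCP) lies on the mounting face of the last link; the fingertips stand 173 mm ahead of it and the grasp point (between the pads) lies 155 mm ahead of it; z points along the fingers, y is the line along which they close (so a half turn about z gives the same grasp; the last joint's range is limited). The gripper opens to 85 mm and grips with 20 to 120 N. Pads are 22 mm wide; open, the fingers measure 114 mm over their backs; the gripper's body (76 mm by 85 mm) begins 54 mm behind the grasp point. The pads swing forward as they close: fully open they stand 13 mm farther back than shut.
Start: joints at [64.486, 17.578, 86.31, -0, 76.112, -4.211], TCP at [0.209, 0.536, 0.405] pointing down, gripper open.
Joint ranges: [-179.03, 179.03], [-60, 130.46], [8.19, 133.38], [-81.62, 261.62], [5.75, 156.47], [-153.77, 153.77]. Speed limits (degrees/s): [147.25, 147.25, 180, 180, 180, 180].

## Interface

Orientations are given as [roll, pitch, yaw] about the fixed x, y, z axes, in that order (R = Rz(yaw) Ry(pitch) Rx(roll)).
In Python, from workcell import robot gives the robot as it stands. The module is installed in compiled form; this text tells all that it offers.
- The arm moves only by the tool drive_tool, never from a script. Its argument "deltas" is one flat list of numbers, 7 for each row, row after row: the turn, a rotation vector about the tool's x, y, z in degrees, then the shift along the tool's x, y, z in m, then the opening in per cent of the stroke, from 0 (shut) to 100 (fully open). A call has 1 to 20 rows; each row is the pose to reach, as a shift and turn from the pose commanded when the call began, along the tool's axes at that moment; what a row does not reach only later rows make up. A row lasts 1/12 s, in which the tool goes at most 41.7 mm and 7.16 degrees, less where a joint would pass 70% of its speed; a pose out of reach is approached as far as the arm can. A call with a gripper value outside its range is refused whole. The fingers move at their own pace and stop on an object; "newtons" is the grip in N (left out, the last holds). Time passes only in rows, so rows that repeat a pose let the fingers close. It gives the time, the measured TCP pose, the force, the opening and the grip force at its end, in the units of the state.
- robot.sense(): the state, without advancing time (a new reading comes with each control period).
- robot.grab_frame(name): name is "scene" or "top" or "wrist"; returns (picture, depth): 480x640x3 uint8, blue, green, red; 480x640 float32, m along the optical axis (not along the pixel's ray), 0 where there is no reading.
- robot.camera_info(name): a dict with "fx", "fy", "cx", "cy" (pixels), "xyz" and "rotation" of the camera in the world. Camera axes: x right, y down, z forward; pixel columns grow to the right and rows downward; lengths in m; the calibration is good to about 2 mm. A picture is of the moment at which its call begins: read the wrist's pose just before it. camera_info takes no time and is no camera call; for the wrist camera it gives the pose at the moment of the call.
- robot.sign_off(): hands the job in; it is judged then, once.
The state is a dict: "time": time; "qpos": joint angles; "qd": joint speeds; "joint_torque": joint torques, N m; "ee_pos": TCP position; "ee_rot": TCP orientation; "contact_force": force on the tool from outside, world axes, zero at the start; "torque": the same for the moment, N m; "grip_width": finger opening in m; "finger_force": force on a finger pad.
Only numpy, scipy, OpenCV 4.12 (cv2) and the standard library are available. Lean on these libraries where they do the work, as an engineer would, in place of code of your own. Each camera call takes 0.05 s, during which the arm holds its last target. There are 200 camera calls.

## Task

One of the two shut plywood crates carries a ring-and-cross stamp on its underside. Without picking either crate up, tip both of them over towards the robot, each onto its near side, so that their undersides can be read from across the table. Then push the stamped one, as it lies, forward until the white dispatch line passes under its middle, leaving the other crate lying where it fell and everything else alone.

Things in the scene. Friction and masses are not known exactly. Their poses are not given: they have to be found in the camera images.
- crate_a: shut plywood crate, 75 (its x) by 120 (y) by 125 mm high (z), 0.4 to 0.65 kg, standing left or right; a dark ring-and-cross stamp 66 mm across is on its underside, between two 6 mm runners along x. Origin: centre of the footprint, x away from the robot, z up; tipped onto its near (-x) side, its x points up, its z to the robot, its underside away, and it is 75 mm high
- crate_b: the other crate: same looks, size and frame, but no stamp. Both tip when the far (+x) face is pushed towards the robot within 20 mm of the top; pushed lower they may slide. Past about 31 degrees they fall over by themselves. Lying, they reach about 125 mm from the near edge towards the robot and slide when pushed low
- crate_a_mid (a point): crate_a: its very centre, 62.5 mm above the footprint centre along its z
- crate_a_near (a point): crate_a: middle of its near (-x) bottom edge, about which it tips
- crate_b_near (a point): crate_b: middle of its near (-x) bottom edge, about which it tips
- stamp (a point): centre of the stamp; the crate that carries this point is the stamped one
- line: dispatch line: a white stripe painted on the table beyond the crates, 24 by 640 mm, flush; origin at its centre, y along the line, x across it, away from the robot
- insulator: stubby ribbed green glass insulator, 50 mm across, 68 mm high, standing between the crates; origin under its centre
- retainer: brass shoe retainer, a channel 75 by 44 by 24 mm, lying between the spaces into which the crates tip, nearer the robot; origin under its centre, x along it
- probe: silver probe rod, 180 mm long, 16 mm high, lying to the right; origin under its middle, x along it
- wrench: steel wrench lying to the left; origin under its middle, x along it
- can: aluminium can, 60 mm across, 90 mm high, to the right; origin under its centre
- shoe: spare contact shoe, a copper-topped block 110 by 34 by 30 mm, lying to the right; origin under its centre, x along it
Not all that is in view belongs to the job. What is shaped like the crate_b but pink or turquoise is not meant.

How it is judged:
By the outcome, as a careful person would: the job done as asked, in the order asked, and still so for the second after the job is handed in, with the robot touching nothing.
It also fails if it takes over 56 s, if anything falls off the work surface, if the arm or the gripper's body presses on something with over 40 N, if the wrist force passes 120 N, or if a joint passes its speed limit or range.

## Working session

There is one attempt and no reset: what is moved stays moved. The work goes in short steps, Python scripts to look and compute and a tool call to move; the robot and the scene stay as the last step left them, time stands still between calls to the robot, and variables do not carry over. Pictures are saved under pics/ and viewed, at most 10 in all, crops included, and the job is handed in when it is done.

Besides the shell and the picture viewer there is one more tool, called after "Emit:" by a JSON object that holds its "method" and its "body", one argument or row to a line. drive_tool: Moves the arm, as the interface text tells. Its arguments: {"type":"object","properties":{"deltas":{"type":"array"},"newtons":{"type":"number"}},"required":["deltas"]}

```bash
mkdir -p pics; cat > h.py <<'E'
import numpy as np,cv2
from workcell import robot
def grab(n,tag):
    ci=robot.camera_info(n);im,d=robot.grab_frame(n)
    cv2.imwrite(f'pics/{tag}.png',im);np.savez(f'{tag}.npz',im=im,d=d,K=[ci[k] for k in('fx','fy','cx','cy')],p=ci['xyz'],R=np.array(ci['rotation']))
def load(tag):
    return np.load(tag+'.npz')
def w(tag,u,v,z=None):
    f=load(tag);fx,fy,cx,cy=f['K'];r=f['R']@np.array([(u-cx)/fx,(v-cy)/fy,1.])
    if z is None:
        s=np.median(f['d'][v-1:v+2,u-1:u+2])
    else: s=(z-f['p'][2])/r[2]
    return f['p']+r*s
def cloud(tag):
    f=load(tag);fx,fy,cx,cy=f['K'];v,u=np.mgrid[:480,:640];d=f['d']
    return f['p']+np.stack([(u-cx)/fx*d,(v-cy)/fy*d,d],-1)@f['R'].T
E
python3 -c "
from h import *
print(robot.sense());print(robot.camera_info('scene'),robot.camera_info('top'))
grab('scene','s0');grab('top','t0')"
```

```text
{'time': 0.0, 'qpos': array([ 6.44853868e+01,  1.76223658e+01,  8.63844813e+01,  1.88694887e-03,
        7.61105750e+01, -4.21120023e+00]), 'qd': array([-0.06286808, -0.036226  , -0.02776968, -0.00415668,  0.05845774,
       -0.0473969 ]), 'joint_torque': array([-6.52641938e-04, -4.57565868e+01, -2.51922762e+01, -1.45515555e-04,
        1.32096017e-02,  1.81887401e-05]), 'ee_pos': array([0.20876763, 0.53538862, 0.40377572]), 'ee_rot': array([-1.79883029e+02, -1.04485797e-02,  1.58696122e+02]), 'contact_force': array([-0.66604038,  0.72252844,  0.07872355]), 'torque': array([ 0.02671208, -0.01716915,  0.00034732]), 'finger_force': 0.0, 'grip_width': 0.08525642920364815}
{'fx': 510.3492585269282, 'fy': 510.3492585269282, 'cx': 323.24069853914386, 'cy': 239.04379179883293, 'xyz': array([-0.13539237, -0.60359248,  0.85060432]), 'rotation': array([-133.40102648,    0.76244699,  -47.85278321])} {'fx': 483.1858430522962, 'fy': 483.1858430522962, 'cx': 328.0511867771985, 'cy': 247.54565449839913, 'xyz': array([ 0.35311005, -0.03315518,  1.4787031 ]), 'rotation': array([-175.60600886,    0.25821374,  -88.33005201])}
```

View pics/s0.png

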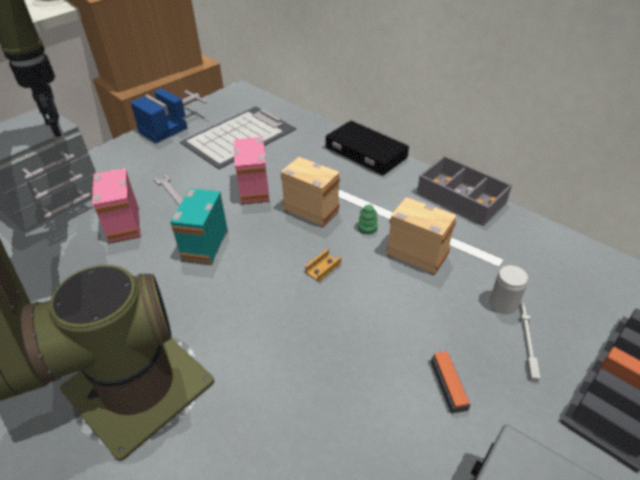

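View pics/t0.png

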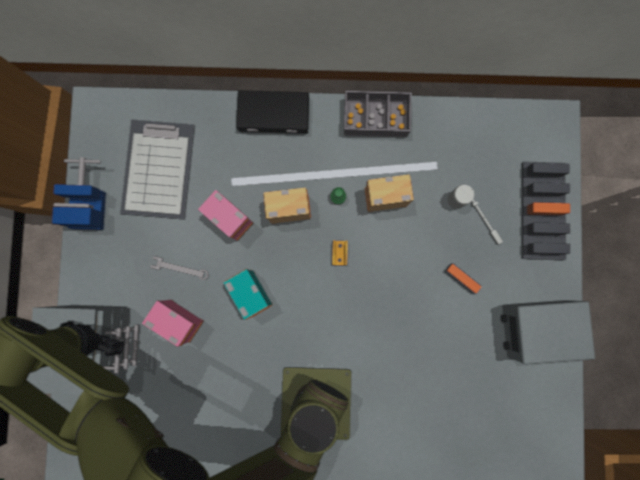

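The scene view shows the two plywood crates at (310,190) and (421,234). In the top view they are at (287,205) and (389,192), with the insulator at (338,195) between them, the retainer at (340,253) and the line from (233,181) to (436,166). Lookalikes in the top view are pink at (225,215), pink at (172,322) and turquoise at (247,293). I choose the two plywood ones.

```bash
cat >> h.py <<'E'
from scipy.spatial.transform import Rotation as Ro
def load(tag):
    f=dict(np.load(tag+'.npz'));f['R']=Ro.from_euler('xyz',f['R'],degrees=True).as_matrix();return f
def rect(tag,c,r,z0,z1):
    P=cloud(tag).reshape(-1,3);m=(np.hypot(P[:,0]-c[0],P[:,1]-c[1])<r)&(P[:,2]>z0)&(P[:,2]<z1);Q=P[m]
    (a,b),s,an=cv2.minAreaRect((Q[:,:2]*1000).astype(np.float32));return len(Q),np.round([a,b,*s],0),round(an,1),np.median(Q[:,2]).round(4)
E
python3 -c "
from h import *
for n,u,v,z in [('L',287,205,.125),('R',389,192,.125),('ins',338,194,.068),('ret',340,253,.02),('line1',235,181,0),('line2',434,166,0),('can',464,194,.09),('pink',225,215,.125),('turq',247,293,.125)]:
  print(n,w('t0',u,v).round(3),w('t0',u,v,z).round(3))
for n,u,v in [('L',310,172),('R',422,215)]: print(n,w('s0',u,v).round(3),w('s0',u,v,.125).round(3))
for t in ('t0','s0'):
  for u,v in [(287,203),(389,190)]:
    c=w('t0',u,v);print(t,rect(t,c,.11,.115,.14))
  print(rect(t,w('t0',338,194),.04,.03,.08),rect(t,w('t0',340,253),.06,.01,.04))
im=cv2.imread('pics/t0.png')[140:280,180:420];cv2.imwrite('pics/c0.png',cv2.resize(im,None,fx=3.3,fy=3.3,interpolation=2))
R=Ro.from_euler('xyz',robot.sense()['ee_rot'],degrees=True).as_matrix();print(R.round(3))
"
```

```text
L [0.574 0.096 0.125] [0.574 0.096 0.125]
R [ 0.62  -0.192  0.125] [ 0.62  -0.192  0.125]
ins [ 0.621 -0.048  0.068] [ 0.621 -0.048  0.068]
ret [ 0.45  -0.06   0.007] [ 0.449 -0.06   0.02 ]
line1 [ 0.666  0.272 -0.001] [0.665 0.272 0.   ]
line2 [ 0.73  -0.345 -0.   ] [ 0.73  -0.345  0.   ]
can [ 0.627 -0.414  0.089] [ 0.627 -0.414  0.09 ]
pink [0.541 0.27  0.126] [0.541 0.27  0.125]
turq [0.323 0.199 0.125] [0.323 0.198 0.125]
L [0.58  0.099 0.125] [0.58  0.1   0.125]
R [ 0.625 -0.192  0.125] [ 0.625 -0.191  0.125]
t0 (1136, array([582.,  98.,  77., 124.]), 8.4, np.float64(0.1247))
t0 (1128, array([ 627., -196.,   76.,  122.]), 9.9, np.float64(0.1244))
(176, array([625., -51.,  41.,  42.]), 48.1, np.float64(0.056)) (139, array([452., -60.,  73.,  42.]), 1.6, np.float64(0.0217))
s0 (1108, array([580.,  98.,  81., 126.]), 8.1, np.float64(0.125))
s0 (1471, array([ 624., -196.,   81.,  124.]), 8.2, np.float64(0.125))
(306, array([619., -52.,  36.,  44.]), 39.5, np.float64(0.0525)) (344, array([450., -58.,  48.,  76.]), 89.5, np.float64(0.0201))
[[-0.932  0.363 -0.001]
 [ 0.363  0.932 -0.002]
 [ 0.    -0.002 -1.   ]]
```

View pics/c0.png

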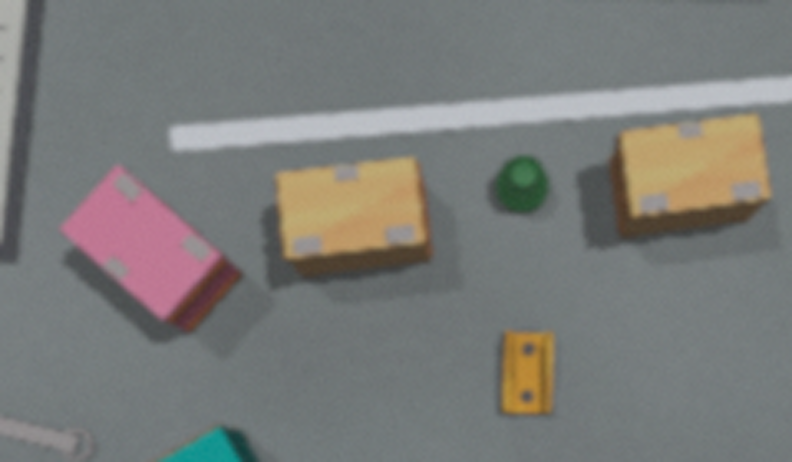

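Emit:
{"method": "drive_tool", "body": {
  "deltas": [0,0,-30,-0.57,-0.236,0,0,0,0,-30,-0.57,-0.236,0,0,0,0,-30,-0.57,-0.236,0,0,0,0,-30,-0.57,-0.236,0,0,0,0,-30,-0.57,-0.236,0,0,0,0,-30,-0.57,-0.236,0,0,0,0,-30,-0.57,-0.236,0,0,0,0,-30,-0.57,-0.236,0,0,0,0,-30,-0.57,-0.236,0,0,0,0,-30,-0.57,-0.236,0,0,0,0,-30,-0.57,-0.236,0,0,0,0,-30,-0.57,-0.236,0,0,0,0,-30,-0.57,-0.236,0,0,0,0,-30,-0.57,-0.236,0,0,0,0,-30,-0.57,-0.236,0,0,0,0,-30,-0.57,-0.236,0,0,0,0,-30,-0.57,-0.236,0,0,0,0,-30,-0.57,-0.236,0,0]
}}

```text
time: 1.6
ee_pos: [0.6539, 0.1086, 0.4037]
ee_rot: [179.9, -0.1, -171.4]
contact_force: [-0.7, -0.2, -0.7]
grip_width: -0.0002
finger_force: 0.0
```

```bash
python3 -c "
from h import *
s=robot.sense();print(s['time'],s['ee_pos'],s['ee_rot'],s['qpos'],robot.camera_info('wrist'))
T=Ro.from_euler('xyz',s['ee_rot'],degrees=True).as_matrix()
c=robot.camera_info('wrist');print('cam in tool',T.T@(np.array(c['xyz'])-s['ee_pos']),(T.T@Ro.from_euler('xyz',c['rotation'],degrees=True).as_matrix()).round(2))
grab('wrist','w0')"
```

```text
1.6 [0.65392969 0.10855703 0.40370453] [ 1.79945354e+02 -1.41748824e-01 -1.71370391e+02] [ 5.76134198e+00  2.46777053e+01  7.50690873e+01  4.81597081e-02
  8.03975165e+01 -9.28762931e+01] {'fx': 419.2330210369548, 'fy': 419.2330210369548, 'cx': 322.4770480739626, 'cy': 239.2843704579387, 'xyz': array([0.58517844, 0.09836883, 0.37338619]), 'rotation': array([ 1.64153634e+02, -5.04124644e-02,  9.86492101e+01])}
cam in tool [0.0694264  0.00021393 0.03049041] [[ 0.   -0.96 -0.28]
 [ 1.    0.    0.  ]
 [ 0.   -0.28  0.96]]
```

View pics/w0.png

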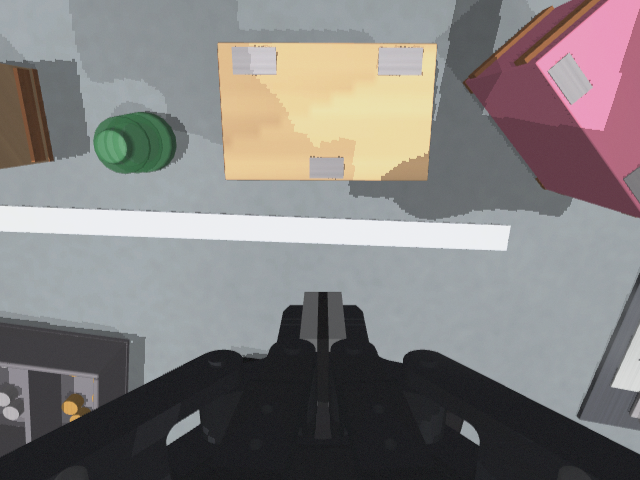

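The wrist view shows the left crate's top with corners at (220,43), (436,44), (428,181) and (225,180). Its far edge is nearly parallel to the fingers.

```bash
python3 -c "
from h import *
for u,v in [(220,43),(436,44),(428,181),(225,180)]: print(w('w0',u,v,.125).round(4))
print(rect('w0',(.58,.1),.11,.115,.14),w('w0',120,145,.068),w('w0',4,218,0),w('w0',508,238,0))
"
```

```text
[0.5536 0.0374 0.125 ]
[0.5364 0.1536 0.125 ]
[0.61   0.1656 0.125 ]
[0.6274 0.0466 0.125 ]
(28979, array([582., 100.,  75., 121.]), 8.6, np.float64(0.1254)) [ 0.62352474 -0.04124275  0.068     ] [ 0.71356805 -0.17557682  0.        ] [0.66291046 0.28418231 0.        ]
```

Emit:
{"method": "drive_tool", "body": {
  "deltas": [0,0,0,0,0,0.04,0,0,0,0,0,0,0.08,0,0,0,0,0,0,0.113,0,0,0,0,0,0,0.113,0,0,0,0,0.012,0,0.113,0,0,0,0,0.02,0,0.113,0,0,0,0,0.027,0,0.112,0,0,0,0,0.035,0,0.107,0,0,0,0,0.045,0,0.102,0,0,0,0,0.056,0,0.098,0,0,0,0,0.068,0,0.095,0,0,0,0,0.08,0,0.093,0,0,0,0,0.092,0,0.092,0,0,0,0,0.1,0,0.092,0,0,0,0,0.108,0,0.092,0,0,0,0,0.112,0,0.092,0,0,0,0,0.112,0,0.09,0]
}}

```text
time: 3.07
ee_pos: [0.5421, 0.0916, 0.3141]
ee_rot: [180.0, -0.1, -171.3]
contact_force: [0.2, 0.5, 0.2]
grip_width: 0.0001
finger_force: 0.0
```

```bash
python3 -c "
from h import *
grab('top','t1')
for c in [(.483,.083),(.627,-.196)]: 
  for z in ((.065,.09),(.115,.14)):
    try: print(rect('t1',c,.13,*z))
    except Exception as e: print('none')
print(robot.sense()['ee_pos'])
"
```

```text
(1140, array([477.,  83., 125., 126.]), 8.4, np.float64(0.0746))
(0, array([0., 0., 0., 0.]), 0.0, np.float64(nan))
(59, array([ 595., -189.,  134.,   54.]), 72.1, np.float64(0.0781))
(1126, array([ 626., -196.,   76.,  124.]), 9.4, np.float64(0.1244))
[0.54319163 0.09171139 0.31478302]
  return _methods._mean(a, axis=axis, dtype=dtype,
  ret = ret.dtype.type(ret / rcount)
```

Emit:
{"method": "drive_tool", "body": {
  "deltas": [0,0,0,0,0,-0.04,0,0,0,0,0,0,-0.08,0,0,0,-0.5,-0.111,-0.296,-0.09,0,0,0,-0.5,-0.111,-0.296,-0.09,0,0,0,-0.5,-0.111,-0.296,-0.09,0,0,0,-0.5,-0.111,-0.296,-0.09,0,0,0,-0.5,-0.111,-0.296,-0.09,0,0,0,-0.5,-0.111,-0.296,-0.09,0,0,0,-0.5,-0.111,-0.296,-0.09,0,0,0,-0.5,-0.111,-0.296,-0.09,0,0,0,-0.5,-0.111,-0.296,-0.09,0,0,0,-0.5,-0.111,-0.296,-0.09,0,0,0,-0.5,-0.111,-0.296,-0.09,0]
}}

```text
time: 4.2
ee_pos: [0.6981, -0.1838, 0.4039]
ee_rot: [179.9, -0.1, -170.8]
contact_force: [-0.2, 0.2, 0.1]
grip_width: 0.0
finger_force: 0.0
```

```bash
python3 -c "
from h import *
grab('wrist','w1')
print(rect('w1',(.626,-.196),.11,.115,.14))
s=robot.sense();print(s['time'],s['ee_pos'],s['ee_rot'])
"
```

```text
(28960, array([ 627., -195.,   75.,  121.]), 9.1, np.float64(0.1254))
4.25 [ 0.6978534  -0.18312449  0.40423276] [ 1.79936883e+02 -5.09693543e-02 -1.70768488e+02]
```

Emit:
{"method": "drive_tool", "body": {
  "deltas": [0,0,0,0,0,0.04,0,0,0,0,0,0,0.08,0,0,0,0,0,0,0.113,0,0,0,0,0,0,0.113,0,0,0,0,0.012,0,0.113,0,0,0,0,0.02,0,0.113,0,0,0,0,0.027,0,0.112,0,0,0,0,0.035,0,0.107,0,0,0,0,0.045,0,0.102,0,0,0,0,0.056,0,0.098,0,0,0,0,0.068,0,0.095,0,0,0,0,0.08,0,0.093,0,0,0,0,0.092,0,0.092,0,0,0,0,0.1,0,0.092,0,0,0,0,0.108,0,0.092,0,0,0,0,0.112,0,0.092,0,0,0,0,0.112,0,0.09,0]
}}

```text
time: 5.67
ee_pos: [0.5861, -0.202, 0.314]
ee_rot: [179.9, -0.1, -170.8]
contact_force: [-0.3, -0.6, 0.1]
grip_width: -0.0003
finger_force: 0.0
```

```bash
python3 -c "
from h import *
grab('top','t2')
for c in [(.477,.083),(.528,-.212)]: print(rect('t2',c,.13,.065,.09))
s=robot.sense();print(s['ee_pos'],s['ee_rot'],s['qpos'])
"
```

```text
(1716, array([473.,  82., 125., 126.]), 8.5, np.float64(0.0747))
(1031, array([ 553., -224.,  117.,  106.]), 68.3, np.float64(0.0751))
[ 0.58708523 -0.20206027  0.31478326] [ 1.79985495e+02 -1.49788208e-02 -1.70832984e+02] [-2.28908470e+01  2.55182917e+01  8.74399493e+01  4.71551403e-03
  6.70621526e+01 -1.22059699e+02]
```

Emit:
{"method": "drive_tool", "body": {
  "deltas": [0,0,7,0,0,-0.04,0,0,0,14,0,0,-0.08,0,0,0,21,0,0,-0.12,0,0,0,28,-0.134,0.112,-0.146,0,0,0,35,-0.134,0.112,-0.146,0,0,0,42,-0.134,0.112,-0.146,0,0,0,49,-0.134,0.112,-0.146,0,0,0,56,-0.134,0.112,-0.146,0,0,0,63,-0.134,0.112,-0.146,0,0,0,70,-0.134,0.112,-0.146,0,0,0,77,-0.134,0.112,-0.146,0,0,0,84,-0.134,0.112,-0.146,0,0,0,91,-0.134,0.112,-0.146,0,0,0,98,-0.134,0.112,-0.146,0,0,0,105,-0.134,0.112,-0.146,0,0,0,112,-0.134,0.112,-0.146,0,0,0,119,-0.134,0.112,-0.146,0,0,0,126,-0.134,0.112,-0.146,0,0,0,133,-0.134,0.112,-0.146,0,0,0,140,-0.134,0.112,-0.146,0]
}}

```text
time: 7.38
ee_pos: [0.7025, -0.0696, 0.4603]
ee_rot: [-180.0, -0.0, 48.9]
contact_force: [-1.1, -0.1, -0.5]
grip_width: 0.0002
finger_force: 0.0
```

```bash
cat >> h.py <<'E'
def delta(p,rpy):
    "turn and shift in the tool frame to reach a pose"
    s=robot.sense();A=Ro.from_euler('xyz',s['ee_rot'],degrees=True);B=Ro.from_matrix(rpy) if np.ndim(rpy)==2 else Ro.from_euler('xyz',rpy,degrees=True)
    print(s['time'],s['ee_pos'].round(3),s['ee_rot'].round(1),s['qpos'].round(0),'turn',(A.inv()*B).as_rotvec(degrees=True).round(1),'shift',A.inv().apply(np.array(p)-s['ee_pos']).round(4))
E
python3 -c "
from h import *
R=(Ro.from_euler('y',25,degrees=True)*Ro.from_euler('xyz',[180,0,9],degrees=True)).as_matrix()
delta([.76,-.07,.43],R)
grab('top','t3')
for c in [(.477,.083),(.525,-.212)]: print(rect('t3',c,.13,.065,.09))
"
```

```text
7.3833 [ 0.703 -0.07   0.46 ] [-180.    -0.    48.9] [-9. 27. 64.  0. 90. 32.] turn [ 12.3 -22.3  39.2] shift [0.0375 0.0436 0.0304]
(826, array([468., 108., 123.,  82.]), 1.8, np.float64(0.0747))
(1713, array([ 525., -214.,  126.,  127.]), 9.1, np.float64(0.0745))
```

Emit:
{"method": "drive_tool", "body": {
  "deltas": [2,-4,7,0.0375,0.0435,0.03,0,4,-7,13,0.0375,0.0435,0.03,0,6,-11,20,0.0375,0.0435,0.03,0,8,-15,26,0.0375,0.0435,0.03,0,10,-18,33,0.0375,0.0435,0.03,0,12.3,-22,39,0.0375,0.0435,0.03,0,12.3,-22,39,0.0375,0.0435,0.03,0,12.3,-22,39,0.0375,0.0435,0.03,0]
}}

```text
time: 8.1
ee_pos: [0.7604, -0.0699, 0.4286]
ee_rot: [-175.6, 24.5, 10.6]
contact_force: [-0.1, -0.6, 0.4]
grip_width: 0.0003
finger_force: 0.0
```

```bash
python3 -c "
from h import *
grab('wrist','w3')
delta([.385,.07,.203],[180,0,8.5])
delta([.385,.07,.203],[180,0,-171])
"
```

```text
8.15 [ 0.76  -0.07   0.429] [-175.6   24.4   10.7] [ -8.  41.  45.  -4. 119.  72.] turn [-3.9 24.4  1.3] shift [-0.2189 -0.1801  0.3622]
8.15 [ 0.76  -0.07   0.429] [-175.6   24.4   10.7] [ -8.  41.  45.  -4. 119.  72.] turn [ -37.9   -6.1 -175.1] shift [-0.2189 -0.1801  0.3622]
```

View pics/w3.png

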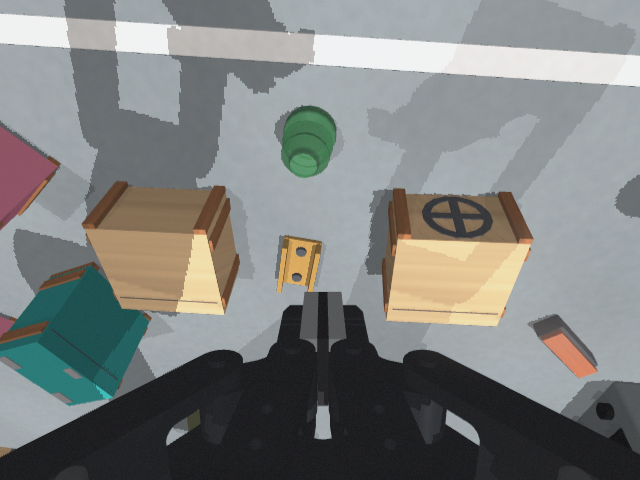

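The wrist view shows the stamp at (457,216), on the underside of the right crate (shoe side, y<0). The left crate's underside at (160,208) is blank. So the right crate gets pushed.

```bash
python3 -c "
from h import *
delta([.42,-.231,.36],[180,0,9.1])
"
```

```text
8.15 [ 0.76  -0.07   0.429] [-175.6   24.4   10.7] [ -8.  41.  45.  -4. 119.  72.] turn [-4.  24.4  0.7] shift [-0.3033  0.111   0.2053]
```

Emit:
{"method": "drive_tool", "body": {
  "deltas": [-1,6,0,-0.303,0.111,0.205,60,-2,12,0,-0.303,0.111,0.205,60,-3,18,0,-0.303,0.111,0.205,60,-4,24.4,0.7,-0.303,0.111,0.205,60,-4,24.4,0.7,-0.303,0.111,0.205,60,-4,24.4,0.7,-0.303,0.111,0.205,60,-4,24.4,0.7,-0.303,0.111,0.205,60,-4,24.4,0.7,-0.303,0.111,0.205,60,-4,24.4,0.7,-0.303,0.111,0.205,60,-4,24.4,0.7,-0.303,0.111,0.205,60,-4,24.4,0.7,-0.303,0.111,0.205,60,-4,24.4,0.7,-0.303,0.111,0.205,60,-4,24.4,0.7,-0.303,0.111,0.205,60]
}}

```text
time: 9.23
ee_pos: [0.4204, -0.2301, 0.3628]
ee_rot: [179.8, -0.2, 9.0]
contact_force: [0.2, -0.2, -0.4]
grip_width: 0.0512
finger_force: 0.0
```

```bash
python3 -c "
from h import *
s=robot.sense();print(s['ee_pos'],s['ee_rot'],s['grip_width'])
grab('scene','s4');grab('top','t4')
for t in('s4','t4'):
 for c in [(.475,.083),(.525,-.214)]: print(rect(t,c,.12,.065,.09))
grab('wrist','w4');print(rect('w4',(.525,-.214),.11,.065,.09))
"
```

```text
[ 0.42037137 -0.23008349  0.36280951] [ 1.79776332e+02 -1.71580993e-01  8.96297297e+00] 0.051215441263231486
(1947, array([470.,  83., 130., 130.]), 8.5, np.float64(0.0749))
(2350, array([ 523., -212.,  128.,  127.]), 9.7, np.float64(0.0749))
(1711, array([473.,  82., 126., 126.]), 8.6, np.float64(0.0749))
(1499, array([ 525., -213.,  126.,  126.]), 9.0, np.float64(0.0745))
(34800, array([ 508., -214.,   91.,  126.]), 9.0, np.float64(0.0753))
```

View pics/w4.png

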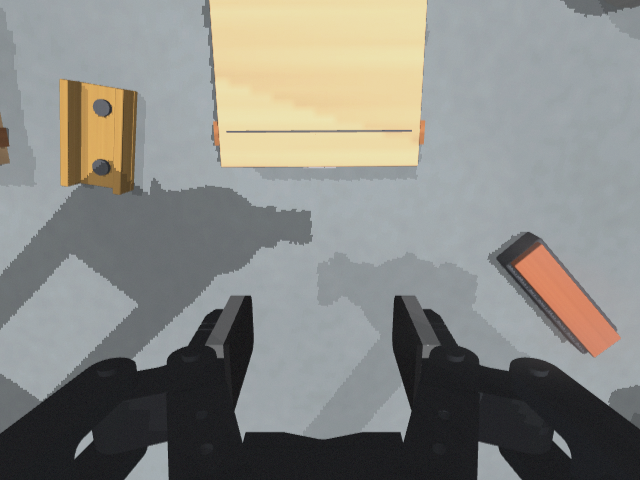

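The fingers at (235,330) and (410,330) are centred behind the stamped crate, whose robot-side edge is at row 167. The shoe at (555,295) and the retainer at (98,135) are clear.

Emit:
{"method": "drive_tool", "body": {
  "deltas": [0,0,0,0,0,0.04,60,0,0,0,0,0,0.08,60,0,0,0,0,0,0.12,60,0,0,0,0,0,0.15,60,0,0,0,0,0,0.17,60,0,0,0,0.015,0,0.17,60,0,0,0,0.025,0,0.17,60,0,0,0,0.035,0,0.17,60,0,0,0,0.05,0,0.17,60,0,0,0,0.065,0,0.17,60,0,0,0,0.08,0,0.17,60,0,0,0,0.095,0,0.17,60,0,0,0,0.11,0,0.17,60,0,0,0,0.125,0,0.17,60,0,0,0,0.14,0,0.17,60,0,0,0,0.155,0,0.17,60,0,0,0,0.17,0,0.17,60,0,0,0,0.182,0,0.17,60,0,0,0,0.192,0,0.17,60,0,0,0,0.197,0,0.17,60]
}}

```text
time: 11.05
ee_pos: [0.6154, -0.1993, 0.1928]
ee_rot: [179.8, -0.1, 9.0]
contact_force: [-3.3, -1.9, 1.3]
grip_width: 0.0514
finger_force: 0.0
```

```bash
python3 -c "
from h import *
s=robot.sense();print(s['ee_pos'],s['ee_rot'],s['contact_force'])
grab('scene','s5');grab('top','t5')
for t in('s5','t5'):
 for c in [(.475,.083),(.69,-.19)]: print(rect(t,c,.115,.065,.09))
im=cv2.imread('pics/t5.png')[120:270,220:460];cv2.imwrite('pics/c5.png',cv2.resize(im,None,fx=3.3,fy=3.3,interpolation=2))
"
```

```text
[ 0.61540153 -0.19932287  0.19277562] [ 1.79821203e+02 -8.55489263e-02  8.97325086e+00] [-3.33855701 -1.85570662  1.31327162]
(1949, array([471.,  84., 128., 128.]), 8.5, np.float64(0.075))
(882, array([ 674., -189.,  156.,  123.]), 9.3, np.float64(0.0751))
(826, array([469., 101., 125.,  95.]), 3.6, np.float64(0.0748))
(548, array([ 676., -188.,  155.,  123.]), 9.0, np.float64(0.0744))
```

View pics/c5.png

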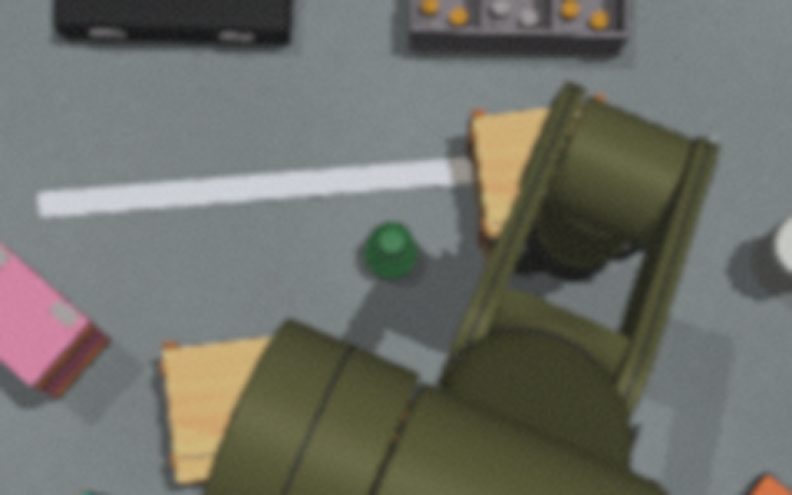

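Emit:
{"method": "drive_tool", "body": {
  "deltas": [0,0,0,0.008,0,0,60,0,0,0,0.016,0,0,60,0,0,0,0.021,0,0,60,0,0,0,0.024,0,0,60,0,0,0,0.024,0,0,60,0,0,0,0.01,0,0,60,0,0,0,-0.02,0,0,60,0,0,0,-0.05,0,0,60,0,0,0,-0.06,0,-0.04,60,0,0,0,-0.06,0,-0.08,60,0,0,0,-0.08,0,-0.12,60,0,0,0,-0.12,0,-0.16,60,0,0,0,-0.16,0,-0.2,60,0,0,0,-0.2,0,-0.2,60,0,0,0,-0.2,0,-0.2,60]
}}

```text
time: 12.4
ee_pos: [0.4141, -0.2306, 0.3947]
ee_rot: [179.7, -0.2, 8.9]
contact_force: [-0.6, -0.4, -1.0]
grip_width: 0.0508
finger_force: 0.0
```

```bash
python3 -c "
from h import *
s=robot.sense();print(s['time'],s['ee_pos'])
grab('scene','s6');grab('top','t6')
for t in('s6','t6'):
 for c in [(.475,.083),(.714,-.185)]: print(rect(t,c,.12,.065,.09))
 f=load(t);g=cloud(t);m=(f['im'].min(-1)>185)&(abs(g[...,2])<.012)&(g[...,0]>.6)&(g[...,0]<.78)&(abs(g[...,1])<.4)
 P=g[m];a=np.polyfit(P[:,1],P[:,0],1);print('line x at y=-.185',np.polyval(a,-.185),a,len(P))
cv2.imwrite('pics/c6.png',cv2.resize(cv2.imread('pics/t6.png')[120:270,220:460],None,fx=3.3,fy=3.3,interpolation=2))
"
```

```text
12.4 [ 0.41407429 -0.23056072  0.39473561]
(1942, array([471.,  84., 131., 130.]), 8.8, np.float64(0.0748))
(1688, array([ 712., -183.,  129.,  126.]), 9.1, np.float64(0.0751))
line x at y=-.185 0.7156364535641468 [-0.11193698  0.69492811] 1130
(1712, array([473.,  82., 126., 126.]), 8.3, np.float64(0.0747))
(1675, array([ 735., -182.,  172.,  128.]), 7.7, np.float64(0.0742))
line x at y=-.185 0.7147091369095651 [-0.1107812   0.69421461] 908
```

View pics/c6.png

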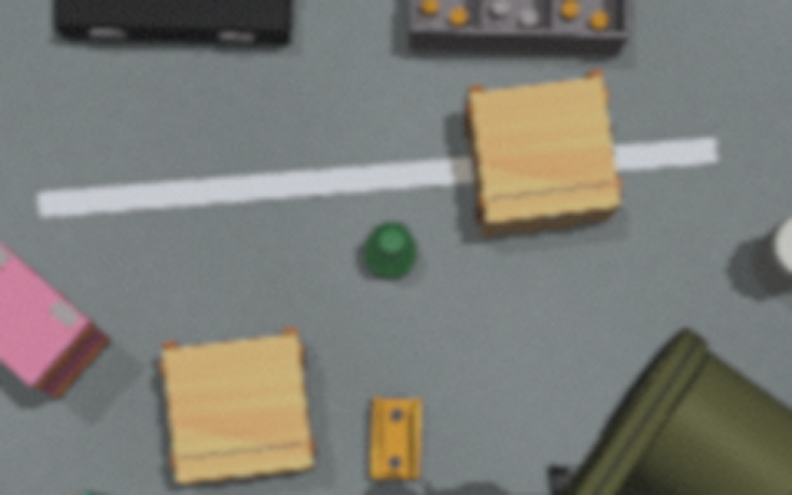

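The stamped crate at (545,152) lies across the line with its middle on it. The other crate at (237,405) is where it fell, and the insulator and retainer have not moved.

```bash
python3 -c "
from h import *
print(robot.sign_off())"
```

```text
the job is handed in; nothing more can be done
None
```

I tipped both crates onto their near sides and pushed the stamped one (the right-hand crate) forward until its middle sat on the dispatch line, within about 3 mm; the other crate stayed where it fell, and the job was handed in after about 12.4 s.

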